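Sort washed cage parts into their stock trays

ROBOT

A 6-joint arm with a two-finger parallel gripper is mounted at the origin on the work surface. World frame = base frame: x ahead of the robot, y to its left, z up, the work surface at z = 0. Lengths are in m, angles in rad, forces in N, time in s.
With the tool pointing down it reaches from about 0.25 to 0.775 m from the base axis. Payload 8.9 kg.
Tool frame: the origin (TCP) lies midway between the tips of the shut fingers; the grasp point (between the pads) lies 19 mm behind it; z points along the fingers, y is the direction in which the jaws open and shut (so a half turn about z gives the same grasp; the last joint's range is limited). The gripper opens to 85 mm and grips with 20 to 120 N. Pads are 22 mm wide; open, the fingers measure 114 mm over their backs; the gripper's body (76 mm by 85 mm) begins 54 mm behind the grasp point. The pads swing forward as they close: fully open they stand 13 mm farther back than shut.
Start: joints at [-1.414, 0.291, -0.153, 1.127, 0, 1.431], TCP at [0.153, -0.502, 0.231] pointing down, gripper open.
Joint ranges: [-2.52, 2.52], [-0.91, 1.74], [-1.3, 1.37], [-1.96, 2.02], [-1.52, 1.47], [-3.14, 3.14]. Speed limits (rad/s): [2.22, 2.22, 2.79, 3.14, 3.14, 3.14].

INTERFACE

Orientations are given as a 3x3 rotation matrix whose columns are the frame's x, y, z axes.
In Python, from cell import env, capture, ticket, models gives the robot as it stands.
- The arm moves only by the shell command python3 -m pendant 'ROWS' [FORCE]. ROWS is JSON, a list of rows, each a list of 5 numbers: the closure, from 0 (fully open) to 1 (shut), then the shift along the tool's x, y, z in m, then the turn about the tool's z in degrees. In form: [[fingers, dx, dy, dz, roll], ...]. A call has 1 to 8 rows; each row shifts and turns the commanded pose from where the row before left it, along the tool's axes as they then stand; what a row does not reach is not made up. A row lasts 1/12 s, in which the tool goes at most 41.7 mm and 7.16 degrees, less where a joint would pass 70% of its speed; a pose out of reach is approached as far as the arm can. A call is refused whole if a number of a shift passes 0.0417 or a number of a turn 7.16, either way. A call with a gripper value outside its range is refused whole. The fingers move at their own pace and stop on an object; FORCE is the grip in N (left out, the last holds). Time passes only in rows, so rows that do not move let the fingers close. It gives the time, the measured TCP pose, the force and the opening at its end, in the units of the state.
- env.state(): the state, without advancing time (a new reading comes with each control period).
- capture(name): name is "scene" or "top" or "wrist"; returns a dict with "pixels" (384x512x3 uint8, blue, green, red), "z_map" (384x512 float32, m along the optical axis (not along the pixel's ray), 0 where there is no reading), "fx", "fy", "cx", "cy" (pixels), "eye" and "rotation" of the camera in the world. Camera axes: x right, y down, z forward; pixel columns grow to the right and rows downward; lengths in m; the calibration is good to about 2 mm. A picture is of the moment at which its call begins.
- ticket.sign_off(): hands the job in, once; it reports no verdict.
Trained networks look in a picture, given as the dict that the camera call returned (one of the last four; its "shot" number tells which), for a name from the list of things; names that differ only in an ending like _2 or _b are one class to them, and where a whole thing is asked for, a point or a joint stands for the part that bears it (a point fixed in the world has none). Each returns a list of dicts, best first, with "score" (0 to 1); they miss things now and then, are a little off and sometimes report something else, mostly with a low value. They report only what shows in the picture. A call takes as long as a camera call.
- models.search_frame(picture, query): "rect" ([left, top, right, bottom] in pixels, round what is visible of it).
- models.mark_of(picture, query): "pixel" ([row, column] in pixels: a listed point, or the origin of a listed thing).
The state is a dict: "time": time; "joint_positions": joint angles; "joint_vel": joint speeds; "effort": joint torques, N m; "ee_pos": TCP position; "tool_rot": TCP orientation; "force": force on the tool from outside, world axes, zero at the start; "ft_torque": the same for the moment, N m; "gripper_width": opening from 0.0 (shut) to 1.0 (fully open).
Only numpy, scipy, OpenCV 4.12 (cv2) and the standard library are available. Lean on these libraries where they do the work, as an engineer would, in place of code of your own. Each camera call takes 0.05 s, during which the arm holds its last target. There are 200 camera calls.

TASK

Clear the four washed cage parts (two sipper caps, a gnawing block and a shelter) off the draining mat: set each one down in the white stock tray that already holds a piece of its own kind. Every piece must end on the tray's floor, none on top of or leaning on anything: caps spout up, block lying flat, the shelter open side down. Set them down rather than dropping them, and do not shove the pieces already in the trays out of place.

Things in the scene. Friction and masses are not known exactly. Their poses are not given: they have to be found in the camera images.
- cap_a_mid (a point): On the dark draining mat (top 3 mm above the bench): stainless sipper cap of a drinking bottle, 60 g, standing spout up: round cap 45 mm across, 14 mm high, shoulder up to 21 mm, then a straight spout 10 mm thick up to 65 mm (pinch it there). Point: on its axis, 32.5 mm above the underside; z runs up the spout. One of two alike.
- cap_b_mid (a point): On the dark draining mat (top 3 mm above the bench): stainless sipper cap of a drinking bottle, 60 g, standing spout up: round cap 45 mm across, 14 mm high, shoulder up to 21 mm, then a straight spout 10 mm thick up to 65 mm (pinch it there). Point: on its axis, 32.5 mm above the underside; z runs up the spout. One of two alike.
- block_a_mid (a point): On the dark draining mat (top 3 mm above the bench): gnawing block of pale wood, a bar 90 x 24 x 24 mm, 24 g, lying flat. Point: its centre, 12 mm above the underside; x runs along its length.
- shelter_a_mid (a point): On the dark draining mat (top 3 mm above the bench): arched mouse shelter of amber plastic, a tunnel 100 mm long, 54 wide, 50 high, wall 3 mm, 55 g, open below and at both ends; side walls upright to 34 mm, roof rounded. Point: middle of the hollow, 25 mm above the lower edges; x along the tunnel, y across, z up.
- tray_cap: Stock tray in which one sipper cap stands (spout up) already, 60 mm from its middle towards -y; the rest is empty. White plastic, fixed, outside 140 (x) x 190 (y) x 30 mm high, walls and floor 3 mm. Three like trays swap places; the piece in each shows its kind. Origin: centre of the underside, on the bench.
- tray_block: Stock tray in which one gnawing block lies (its length along the tray's x) already, 60 mm from its middle towards -y; the rest is empty. White plastic, fixed, outside 140 (x) x 190 (y) x 30 mm high, walls and floor 3 mm. Three like trays swap places; the piece in each shows its kind. Origin: centre of the underside, on the bench.
- tray_shelter: Stock tray in which one mouse shelter stands (open side down, its length along the tray's x) already, 60 mm from its middle towards -y; the rest is empty. White plastic, fixed, outside 140 (x) x 190 (y) x 30 mm high, walls and floor 3 mm. Three like trays swap places; the piece in each shows its kind. Origin: centre of the underside, on the bench.
- stock_cap_mid (a point): The sipper cap already in its stock tray, loose, the same in size and shape as on the mat; leave it where it is. The point and axes are as for those.
- stock_block_mid (a point): The gnawing block already in its stock tray, loose, the same in size and shape as on the mat; leave it where it is. The point and axes are as for those.
- stock_shelter_mid (a point): The mouse shelter already in its stock tray, loose, the same in size and shape as on the mat; leave it where it is. The point and axes are as for those.

How it is judged:
At the end, for the whole second after the job is handed in: Both caps, the block and the shelter are inside the tray of their own kind and at rest on its floor (height of the centre within 5 mm of resting on the floor), caps and shelter upright within 0.15 rad (x of cap_a_mid in the frame of tray_cap between -0.067 and 0.067 m and y of cap_a_mid in the frame of tray_cap between -0.092 and 0.092 m and z of cap_a_mid in the frame of tray_cap between 0.0305 and 0.0405 m and linear speed of each of cap_a, cap_b, block_a, shelter_a below 0.02 m/s and angle between each of cap_a_mid, cap_b_mid, shelter_a_mid's own z axis and vertical below 0.15 rad and x of cap_b_mid in the frame of tray_cap between -0.067 and 0.067 m and y of cap_b_mid in the frame of tray_cap between -0.092 and 0.092 m and z of cap_b_mid in the frame of tray_cap between 0.0305 and 0.0405 m and x of block_a_mid in the frame of tray_block between -0.067 and 0.067 m and y of block_a_mid in the frame of tray_block between -0.092 and 0.092 m and z of block_a_mid in the frame of tray_block between 0.01 and 0.02 m and x of shelter_a_mid in the frame of tray_shelter between -0.067 and 0.067 m and y of shelter_a_mid in the frame of tray_shelter between -0.092 and 0.092 m and z of shelter_a_mid in the frame of tray_shelter between 0.023 and 0.033 m); the robot touches nothing.
It fails at once if a part is dropped or tossed (falls some 50 mm or more out of the fingers) ((linear speed of cap_a above 1 m/s and contact force between the fingers and cap_a below 0.05 N) or (linear speed of cap_b above 1 m/s and contact force between the fingers and cap_b below 0.05 N) or (linear speed of block_a above 1 m/s and contact force between the fingers and block_a below 0.05 N) or (linear speed of shelter_a above 1 m/s and contact force between the fingers and shelter_a below 0.05 N)).
It fails at once if a piece that was already in a tray is pushed more than 25 mm (distance of any of stock_cap_mid, stock_block_mid, stock_shelter_mid from where it was at the start of the episode above 0.025 m).
It also fails if it takes over 93 s, if anything falls off the work surface, if the arm or the gripper's body presses on something with over 40 N, if the wrist force passes 120 N, or if a joint passes its speed limit or range.

## Working session

There is one attempt and no reset: what is moved stays moved. The work goes in short steps, Python scripts to look and compute and a shell command to move; the robot and the scene stay as the last step left them, time stands still between calls to the robot, and variables do not carry over. Pictures are saved under pics/ and viewed, about 12 in all and at most 16, crops included, and the job is handed in when it is done.

```bash
mkdir -p pics; ls
cat > h.py <<'E'
import numpy as np, cv2
from cell import env, capture, ticket, models
def pts(p):
    z=p["z_map"]; v,u=np.mgrid[:z.shape[0],:z.shape[1]]
    c=np.stack([(u-p["cx"])/p["fx"]*z,(v-p["cy"])/p["fy"]*z,z],-1)
    w=c@np.array(p["rotation"]).T+np.array(p["eye"]); w[z==0]=np.nan
    return w
def save(p,n): cv2.imwrite("pics/"+n+".png",p["pixels"])
E
python3 - <<'E'
from h import *
s=env.state(); print(s["time"],s["ee_pos"],np.round(s["tool_rot"],2),s["gripper_width"])
ims=[]
for n in("scene","top"):
    p=capture(n); ims.append(p["pixels"]); w=pts(p); print(n,p["eye"])
    for q in("cap_a_mid","block_a_mid","shelter_a_mid","tray_cap","tray_block","tray_shelter","stock_cap_mid","stock_block_mid","stock_shelter_mid"):
        for d in models.mark_of(p,q)[:4]:
            r,c=d["pixel"]; print(q,round(d["score"],2),int(r),int(c),np.round(w[int(r),int(c)],3))
    np.save(n+".npy",w)
    save(p,n+"0")
E
```

```text
pics
0.0 [ 0.15295842 -0.50172621  0.2307283 ] [[ 0.96  0.29 -0.  ]
 [ 0.29 -0.96  0.  ]
 [ 0.   -0.   -1.  ]] 1.004366249579675
scene [ 1.0148089  -0.1697186   0.88372495]
cap_a_mid 0.46 260 250 [ 0.642 -0.087  0.053]
cap_a_mid 0.37 212 135 [ 0.42  -0.318  0.003]
block_a_mid 0.97 231 329 [0.61  0.11  0.026]
shelter_a_mid 0.9 261 248 [ 0.643 -0.091  0.052]
tray_cap 0.94 272 143 [ 0.583 -0.319  0.004]
tray_block 0.66 213 136 [ 0.423 -0.316  0.002]
tray_shelter 0.86 211 405 [0.598 0.313 0.005]
stock_cap_mid 0.78 271 112 [ 0.583 -0.376  0.045]
stock_block_mid 0.66 213 108 [ 0.421 -0.376  0.026]
stock_block_mid 0.42 173 299 [0.444 0.092 0.041]
stock_shelter_mid 0.68 211 389 [0.611 0.252 0.052]
stock_shelter_mid 0.65 207 218 [ 0.482 -0.122  0.035]
top [ 0.4426041  -0.01197671  1.22714107]
cap_a_mid 0.46 219 297 [ 0.471 -0.12   0.024]
block_a_mid 0.8 165 210 [0.61  0.111 0.025]
shelter_a_mid 0.59 156 287 [ 0.632 -0.09   0.052]
tray_cap 0.97 178 368 [ 0.583 -0.312  0.005]
tray_block 0.67 243 368 [ 0.409 -0.311  0.005]
tray_shelter 0.78 166 130 [0.607 0.325 0.007]
stock_cap_mid 0.71 173 397 [ 0.597 -0.387  0.016]
stock_block_mid 0.76 238 391 [ 0.424 -0.367  0.025]
stock_shelter_mid 0.86 173 147 [0.583 0.268 0.053]
```

View pics/scene0.png

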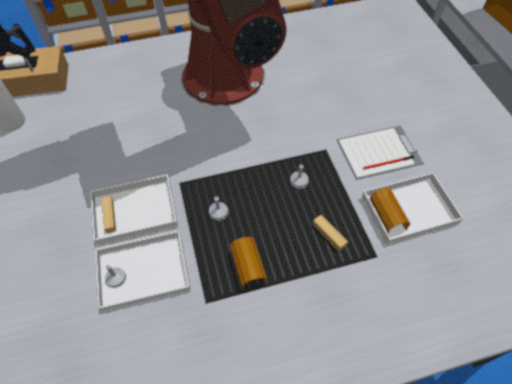

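Run:
```python
import numpy as np,cv2
for n in("top","scene"):
    w=np.load(n+".npy"); z=w[...,2]
    m=((z>.012)&(z<.09)&(w[...,0]>.25)).astype(np.uint8)
    k,l,st,c=cv2.connectedComponentsWithStats(m)
    for i in range(1,k):
        if st[i,4]<25: continue
        q=w[l==i]; r=cv2.minAreaRect(q[:,:2].astype(np.float32))
        t=q[q[:,2]>q[:,2].max()-.012]
        print(n,st[i,:4],"rect",np.round(r[0],3),np.round(r[1],3),round(r[2]),"zmax",round(q[:,2].max(),3),"top",np.round(t.mean(0),3),len(t))
```

```text
top [276 137  22  40] rect [ 0.633 -0.09 ] [0.101 0.054] 1 zmax 0.058 top [ 0.633 -0.09   0.052] 578
top [ 91 143  75  54] rect [0.595 0.325] [0.14  0.192] 1 zmax 0.059 top [0.595 0.264 0.052] 563
top [200 149  20  35] rect [0.607 0.113] [0.091 0.024] 23 zmax 0.034 top [0.606 0.113 0.027] 303
top [335 151  74  56] rect [ 0.58  -0.319] [0.191 0.141] 89 zmax 0.036 top [ 0.582 -0.318  0.029] 353
top [386 172  17  16] rect [ 0.578 -0.378] [0.042 0.043] 62 zmax 0.073 top [ 0.578 -0.377  0.069] 13
top [290 210  16  16] rect [ 0.475 -0.122] [0.04 0.04] 1 zmax 0.073 top [ 0.475 -0.122  0.067] 13
top [335 214  75  55] rect [ 0.415 -0.318] [0.192 0.14 ] 89 zmax 0.037 top [ 0.416 -0.331  0.03 ] 340
top [ 96 222  14   4] rect [0.453 0.39 ] [0.008 0.034] 1 zmax 0.02 top [0.452 0.391 0.015] 28
top [119 223  13   4] rect [0.451 0.331] [0.008 0.031] 1 zmax 0.019 top [0.45  0.331 0.014] 29
top [207 222  17  16] rect [0.441 0.095] [0.039 0.042] 0 zmax 0.07 top [0.441 0.094 0.066] 14
top [133 224  17   3] rect [0.45  0.289] [0.005 0.042] 1 zmax 0.017 top [0.45  0.289 0.014] 30
top [389 225  11  35] rec
[... 484 characters left out ...]
 70] rect [ 0.416 -0.317] [0.19  0.145] 89 zmax 0.034 top [ 0.418 -0.323  0.027] 620
scene [102 196  14  36] rect [ 0.416 -0.377] [0.025 0.091] 89 zmax 0.031 top [ 0.419 -0.376  0.026] 356
scene [210 196  18  23] rect [ 0.478 -0.121] [0.041 0.042] 77 zmax 0.072 top [ 0.478 -0.122  0.066] 19
scene [314 215  34  34] rect [0.608 0.114] [0.09  0.026] 23 zmax 0.031 top [0.61  0.113 0.026] 408
scene [ 96 230  94  80] rect [ 0.582 -0.318] [0.19  0.143] 89 zmax 0.033 top [ 0.583 -0.324  0.027] 730
scene [231 236  36  53] rect [ 0.635 -0.09 ] [0.101 0.054] 1 zmax 0.057 top [ 0.636 -0.09   0.051] 831
scene [105 264  21  22] rect [ 0.581 -0.377] [0.043 0.042] 32 zmax 0.071 top [ 0.581 -0.377  0.067] 23
```

View pics/top0.png

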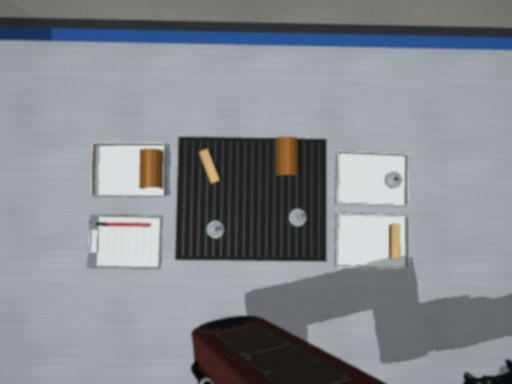

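The two views agree to about 2 mm. The cap tray is at (0.581,-0.318), the block tray at (0.416,-0.318) and the shelter tray at (0.596,0.325). On the mat, the caps are at (0.477,-0.122) and (0.442,0.0945), the block is at (0.608,0.113) at 23°, and the shelter is at (0.634,-0.09) along x. In the scene picture these show at pixels (row 205, col 218), (row 177, col 300), (row 232, col 330) and (row 262, col 248). First I square the tool to the world axes and go above cap A.

```bash
python3 -m pendant '[[0.4,0,0,0,5.65],[0.4,0,0,0,5.65],[0.4,0,0,0,5.6],[0.4,0.023,-0.027,0,0],[0.4,0.023,-0.027,0,0],[0.4,0.023,-0.027,0,0],[0.4,0.023,-0.027,0,0],[0.4,0.023,-0.027,0,0]]' 40
python3 -m pendant '[[0.4,0.023,-0.027,0,0],[0.4,0.023,-0.027,0,0],[0.4,0.023,-0.027,0,0],[0.4,0.023,-0.027,0,0],[0.4,0.023,-0.027,0.02,0],[0.4,0.023,-0.027,0.02,0],[0.4,0.023,-0.027,0.02,0],[0.4,0,0,0,0]]'
python3 - <<'E'
from h import *
s=env.state(); print(s["time"],s["ee_pos"],np.round(s["tool_rot"],3),s["gripper_width"])
p=capture("wrist"); save(p,"w1"); print(p["eye"]); w=pts(p); np.save("w.npy",w)
z=w[...,2]; m=(z>.055)&(z<.085)&(np.hypot(w[...,0]-.477,w[...,1]+.122)<.03)
print(m.sum(), np.nanmean(w[m],0) if m.any() else "")
E
```

```text
time: 1.67
ee_pos: [0.2686, -0.3658, 0.2314]
tool_rot: [[1.0, 0.0, 0.0], [0.0, -1.0, -0.0], [0.0, 0.0, -1.0]]
force: [0.9, -0.4, 0.3]
gripper_width: 0.6
time: 2.33
ee_pos: [0.4299, -0.1729, 0.1683]
tool_rot: [[1.0, 0.006, -0.002], [0.006, -1.0, 0.004], [-0.002, -0.004, -1.0]]
force: [-2.4, 0.3, 0.1]
gripper_width: 0.602
2.3333 [ 0.42994203 -0.17286234  0.16830314] [[ 1.     0.006 -0.002]
 [ 0.006 -1.     0.004]
 [-0.002 -0.004 -1.   ]] 0.6017027298297352
[ 0.50602549 -0.17370839  0.3122742 ]
173 [ 0.4760177  -0.1246893   0.06737825]
```

```bash
python3 -m pendant '[[0.4,0.023,-0.025,0,0],[0.4,0.023,-0.025,0,0],[0.4,0,0,0,0],[0.4,0,0,0.035,0],[0.4,0,0,0,0]]'
python3 - <<'E'
from h import *
s=env.state(); print(s["ee_pos"])
p=capture("wrist"); save(p,"w1"); w=pts(p)
z=w[...,2]; m=(z>.055)&(z<.085)&(np.hypot(w[...,0]-.477,w[...,1]+.122)<.02)
print(m.sum(), np.nanmean(w[m],0) if m.any() else "")
E
```

```text
time: 2.8
ee_pos: [0.4726, -0.1275, 0.1332]
tool_rot: [[1.0, 0.001, -0.004], [0.001, -1.0, 0.002], [-0.004, -0.002, -1.0]]
force: [-3.0, 0.3, -1.6]
gripper_width: 0.598
[ 0.47259832 -0.12751099  0.13318336]
218 [ 0.47697439 -0.12365927  0.06655661]
```

View pics/w1.png

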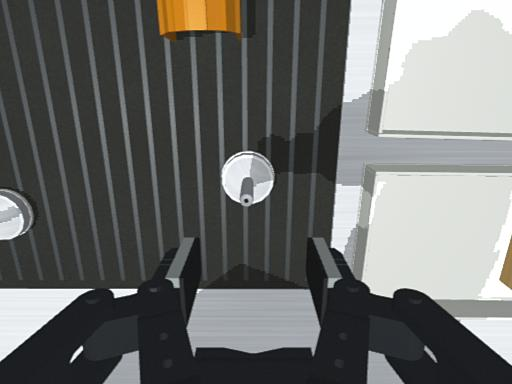

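The wrist view shows cap A between the fingers, with its spout tip at (row 200, col 247). I go down and pinch.

```bash
python3 -m pendant '[[0.4,0.001,0,0.03,0],[0.4,0,0,0.03,0],[0.4,0,0,0.03,0],[0.4,0,0,0.012,0],[0.4,0,0,0,0],[0.4,0,0,0,0],[1,0,0,0,0],[1,0,0,0,0]]' 40
python3 -m pendant '[[1,0,0,0,0],[1,0,0,0,0],[1,0,0,0,0],[1,0,0,0,0]]'
```

```text
time: 3.52
ee_pos: [0.4769, -0.1287, 0.036]
tool_rot: [[1.0, 0.0, 0.003], [0.0, -1.0, -0.001], [0.003, 0.001, -1.0]]
force: [0.7, 0.0, 0.9]
gripper_width: 0.327
time: 3.85
ee_pos: [0.4766, -0.1284, 0.0355]
tool_rot: [[1.0, 0.001, 0.002], [0.001, -1.0, -0.001], [0.002, 0.001, -1.0]]
force: [-0.4, -0.1, 8.5]
gripper_width: 0.103
```

```bash
python3 -m pendant '[[1,0,0,-0.02,0],[1,0,0,-0.03,0],[1,0,0,-0.03,0],[1,0.026,0.0337,0,0],[1,0.026,0.0337,0,0],[1,0.026,0.0337,0,0],[1,0.026,0.0337,0,0],[1,0,0,0,0]]'
python3 -m pendant '[[1,0,0,0,0],[1,0,0,0,0],[1,0,0,0,0]]'
```

```text
time: 4.52
ee_pos: [0.582, -0.2661, 0.1144]
tool_rot: [[1.0, -0.002, 0.004], [-0.002, -1.0, -0.004], [0.004, 0.004, -1.0]]
force: [-1.9, 1.3, -0.1]
gripper_width: 0.1
time: 4.77
ee_pos: [0.5768, -0.2587, 0.1143]
tool_rot: [[1.0, 0.001, -0.001], [0.001, -1.0, 0.001], [-0.001, -0.001, -1.0]]
force: [0.8, -0.2, -0.5]
gripper_width: 0.101
```

```bash
python3 -m pendant '[[1,0.003,0.003,0.03,0],[1,0,0,0.03,0],[1,0,0,0.01,0],[1,0,0,0.004,0],[1,0,0,0,0],[1,0,0,0,0],[1,0,0,0,0]]'
python3 - <<'E'
from h import *
s=env.state(); print(s["ee_pos"])
p=capture("wrist"); save(p,"w2"); q=capture("scene"); save(q,"s2")
cv2.imwrite("pics/c2.png",np.hstack([p["pixels"][:, 60:460],cv2.resize(q["pixels"][170:320,80:280],(400,300))[:384] if 0 else cv2.copyMakeBorder(cv2.resize(q["pixels"][170:320,80:280],(400,300)),0,84,0,0,0)]))
E
```

```text
time: 5.35
ee_pos: [0.5816, -0.2632, 0.0421]
tool_rot: [[1.0, 0.001, 0.002], [0.001, -1.0, -0.001], [0.002, 0.001, -1.0]]
force: [0.5, -1.5, -0.7]
gripper_width: 0.101
[ 0.58160411 -0.26320841  0.04208462]
```

View pics/c2.png

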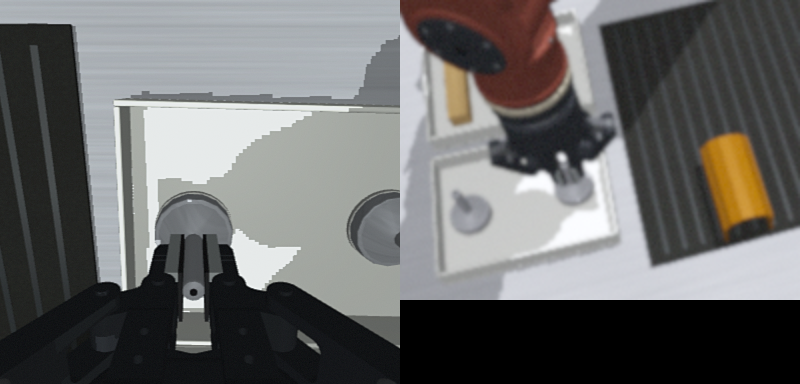

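Cap A hangs upright, about 6 mm above the cap tray's floor (wrist view, cap at row 215, col 190 of the crop). I lower it until it touches.

```bash
python3 -m pendant '[[1,0,0,0.004,0],[1,0,0,0.002,0],[1,0,0,0.001,0],[1,0,0,0,0],[1,0,0,0,0],[1,0,0,0,0]]'
```

```text
time: 5.95
ee_pos: [0.5812, -0.2632, 0.0355]
tool_rot: [[1.0, 0.001, 0.002], [0.001, -1.0, -0.001], [0.002, 0.001, -1.0]]
force: [-6.6, 3.2, 20.0]
gripper_width: 0.099
```

```bash
python3 -m pendant '[[1,0,0,-0.001,0],[1,0,0,0,0],[0.8,0,0,0,0],[0.65,0,0,0,0],[0.65,0,0,0,0],[0.65,0,0,0,0],[0.65,0,0,-0.02,0],[0.65,0,0,-0.03,0]]'
python3 -m pendant '[[0.65,0,0,-0.04,0],[0.65,0,0,-0.02,0],[0.5,-0.0174,-0.0358,0,0],[0.5,-0.0174,-0.0358,0,0],[0.4,-0.0174,-0.0358,0,0],[0.4,-0.0174,-0.0358,0,0],[0.4,-0.0174,-0.0358,0,0],[0.4,-0.0174,-0.0358,0,0]]'
python3 -m pendant '[[0.4,-0.0174,-0.0358,0,0],[0.4,-0.0174,-0.0358,0,0],[0.4,0,-0.0358,0,0],[0.4,0,-0.0358,0,0],[0.4,0,0,0.02,0],[0.4,0,0,0,0],[0.4,0,0,0,0],[0.4,0,0,0,0]]'
python3 - <<'E'
from h import *
s=env.state(); print(s["ee_pos"])
p=capture("wrist"); save(p,"w1"); w=pts(p)
z=w[...,2]; m=(z>.055)&(z<.085)&(np.hypot(w[...,0]-.442,w[...,1]-.0945)<.025)
print(m.sum(), np.nanmean(w[m],0) if m.any() else "")
q=capture("scene");w=pts(q);z=w[...,2]; m=(z>.059)&(z<.085)&(np.hypot(w[...,0]-.581,w[...,1]+.263)<.03)
print(m.sum(), np.nanmean(w[m],0), np.nanmax(z[m]))
E
```

```text
time: 6.62
ee_pos: [0.5784, -0.2615, 0.0817]
tool_rot: [[1.0, 0.001, -0.005], [0.001, -1.0, 0.003], [-0.005, -0.003, -1.0]]
force: [0.8, -0.2, 0.4]
gripper_width: 0.348
time: 7.28
ee_pos: [0.4748, -0.0466, 0.1442]
tool_rot: [[1.0, 0.0, -0.0], [0.0, -1.0, 0.0], [-0.0, -0.0, -1.0]]
force: [0.1, 1.7, -0.2]
gripper_width: 0.602
time: 7.95
ee_pos: [0.4414, 0.0826, 0.1246]
tool_rot: [[1.0, 0.015, -0.001], [0.015, -1.0, 0.01], [-0.0, -0.01, -1.0]]
force: [0.6, -0.1, 0.3]
gripper_width: 0.599
[0.44135863 0.08262757 0.12460368]
241 [0.44297562 0.09359118 0.06629891]
23 [ 0.58214061 -0.26190788  0.06578204] 0.06965534269865592
```

Cap A stands at (0.582,-0.262), with its top at about 0.070. Next is cap B.

```bash
python3 -m pendant '[[0.4,0.001,-0.011,0,0.8],[0.4,0,0,0.03,0],[0.4,0,0,0.03,0],[0.4,0,0,0.015,0],[0.4,0,0,0,0],[0.4,0,0,0,0],[0.4,0,0,0,0]]'
python3 - <<'E'
from h import *
s=env.state(); print(s["ee_pos"])
p=capture("wrist"); w=pts(p)
z=w[...,2]; m=(z>.055)&(z<.085)&(np.hypot(w[...,0]-.443,w[...,1]-.0935)<.015)
print(m.sum(), np.nanmean(w[m],0) if m.any() else "")
E
```

```text
time: 8.63
ee_pos: [0.4432, 0.0852, 0.0505]
tool_rot: [[1.0, 0.014, 0.001], [0.014, -1.0, 0.019], [0.001, -0.019, -1.0]]
force: [0.4, -0.1, -0.3]
gripper_width: 0.598
[0.44319109 0.08524675 0.05051814]
605 [0.4433206  0.09358521 0.06561259]
```

```bash
python3 -c "
from h import *
s=env.state()
for k in s: print(k,np.round(s[k],3))"
```

```text
time 8.683
joint_positions [ 0.014  0.35  -0.614  0.604  0.019  3.141]
joint_vel [ 0.002 -0.006 -0.002 -0.007 -0.002 -0.001]
effort [-6.5000e-02 -4.7593e+01  2.3410e+01  4.3000e-02  8.6000e-02  0.0000e+00]
ee_pos [0.443 0.085 0.051]
tool_rot [[ 1.     0.014  0.002]
 [ 0.014 -1.     0.019]
 [ 0.002 -0.019 -1.   ]]
force [ 0.927 -0.114  0.488]
ft_torque [0.009 0.01  0.029]
gripper_width 0.601
```

Joint 6 is at its limit, because with the tool squared q6 = π + q1. I turn back 10° here; later, for the left side, I will use the half-turned grasp.

```bash
python3 -m pendant '[[0.4,0,0,0,-5],[0.4,0,0,0,-5],[0.4,0,0,0,0],[0.4,0,0,0,0]]'
python3 -c "
from h import *
s=env.state(); print(np.round(s['ee_pos'],4),np.round(s['joint_positions'],3)); p=np.array(s['ee_pos']);R=np.array(s['tool_rot']); print('tool shift',R.T@(np.array([.4433,.0936,.032])-p))"
```

```text
time: 9.02
ee_pos: [0.4431, 0.0855, 0.0504]
tool_rot: [[0.983, 0.186, 0.001], [0.185, -0.982, 0.019], [0.005, -0.019, -1.0]]
force: [0.5, -0.1, 0.3]
gripper_width: 0.598
[0.4431 0.0855 0.0504] [ 0.014  0.35  -0.615  0.604  0.019  2.969]
tool shift [ 0.0016225  -0.00761905  0.01857447]
```

```bash
python3 -m pendant '[[0.4,0.0015,-0.0076,0,0],[0.4,0,0,0,0],[0.4,0,0,0.0165,0],[0.4,0,0,0,0],[1,0,0,0,0],[1,0,0,0,0],[1,0,0,0,0],[1,0,0,0,0]]'
python3 -m pendant '[[1,0,0,0,0],[1,0,0,0,0],[1,0,0,0,0]]'
```

```text
time: 9.68
ee_pos: [0.4426, 0.0935, 0.0335]
tool_rot: [[0.982, 0.188, 0.0], [0.188, -0.982, 0.019], [0.004, -0.019, -1.0]]
force: [-0.1, -0.2, -0.8]
gripper_width: 0.101
time: 9.93
ee_pos: [0.4426, 0.0935, 0.0334]
tool_rot: [[0.982, 0.188, 0.0], [0.188, -0.982, 0.019], [0.004, -0.019, -1.0]]
force: [-0.3, 0.2, 2.5]
gripper_width: 0.102
```

```bash
python3 -m pendant '[[1,0,0,-0.02,0],[1,0,0,-0.03,0],[1,0,0,-0.03,0],[1,0,0,-0.03,0],[1,0.0048,0.036,0,0],[1,0.0048,0.036,0,0],[1,0.0048,0.036,0,0],[1,0.0048,0.036,0,0]]'
python3 -m pendant '[[1,0.0048,0.036,0,0],[1,0.0048,0.036,0,0],[1,0.0048,0.036,0,0],[1,0.0048,0.036,0,0],[1,0.0048,0.036,0,0],[1,0.0048,0.036,0,0],[1,0.0048,0.036,0,0],[1,0.0048,0.036,0,0]]'
python3 -m pendant '[[1,0,0,0,5.4],[1,0,0,0,5.4],[1,0,0,0,0],[1,0,0,0,0],[1,0,0,0,0]]'
python3 -c "
from h import *
s=env.state(); p=np.array(s['ee_pos']);R=np.array(s['tool_rot']); print(p,'tool shift',R.T@(np.array([.581,-.320,.0334])-p))"
```

```text
time: 10.6
ee_pos: [0.4886, -0.0479, 0.1407]
tool_rot: [[0.982, 0.189, 0.0], [0.189, -0.982, 0.019], [0.004, -0.019, -1.0]]
force: [0.3, -0.7, -0.3]
gripper_width: 0.107
time: 11.27
ee_pos: [0.5802, -0.3237, 0.1347]
tool_rot: [[0.982, 0.188, -0.001], [0.188, -0.982, 0.02], [0.003, -0.019, -1.0]]
force: [1.1, -0.1, -0.7]
gripper_width: 0.104
time: 11.68
ee_pos: [0.5801, -0.3216, 0.135]
tool_rot: [[1.0, 0.004, -0.001], [0.004, -1.0, 0.019], [-0.001, -0.019, -1.0]]
force: [-0.4, -0.4, -1.3]
gripper_width: 0.101
[ 0.58006292 -0.32156884  0.13500332] tool shift [0.00102129 0.00040817 0.1016138 ]
```

```bash
python3 -m pendant '[[1,0.001,0.0004,0.03,0],[1,0,0,0.03,0],[1,0,0,0.03,0],[1,0,0,0.005,0],[1,0,0,0.002,0],[1,0,0,0.002,0],[1,0,0,0,0],[1,0,0,0,0]]'
python3 -m pendant '[[1,0,0,0.002,0],[1,0,0,0,0],[1,0,0,0,0]]'
```

```text
time: 12.35
ee_pos: [0.5822, -0.3212, 0.038]
tool_rot: [[1.0, 0.001, 0.002], [0.001, -1.0, 0.018], [0.002, -0.018, -1.0]]
force: [-0.5, 0.0, -0.2]
gripper_width: 0.103
time: 12.6
ee_pos: [0.5813, -0.3206, 0.0346]
tool_rot: [[1.0, 0.001, -0.0], [0.001, -1.0, 0.019], [-0.0, -0.019, -1.0]]
force: [-0.2, 0.7, -0.7]
gripper_width: 0.103
```

```bash
python3 -m pendant '[[1,0,0,0.001,0],[1,0,0,0,0],[1,0,0,0,0],[0.8,0,0,0,0],[0.65,0,0,0,0],[0.65,0,0,0,0],[0.65,0,0,-0.02,0],[0.65,0,0,-0.03,0]]'
python3 -m pendant '[[0.65,0,0,-0.04,0],[0.65,0,0,-0.02,0],[0.5,0.0022,-0.036,0,0],[0.5,0.0022,-0.036,0,0],[0.4,0.0022,-0.036,0,0],[0.4,0.0022,-0.036,0,0],[0.4,0.0022,-0.036,0,0],[0.4,0.0022,-0.036,0,0]]'
python3 -m pendant '[[0.4,0,0,0,-5.6],[0.4,0,0,0,-5.6],[0.4,0,0,0,-5.6],[0.4,0,0,0,-5.6],[0.4,0,0,0,0]]'
python3 - <<'E'
from h import *
s=env.state(); p=np.array(s['ee_pos']);R=np.array(s['tool_rot']); print(p,'tool shift',R.T@(np.array([.608,.1135,.10])-p))
q=capture("scene");w=pts(q);z=w[...,2]
for y in(-.262,-.320,-.377):
    m=(z>.059)&(z<.085)&(np.hypot(w[...,0]-.581,w[...,1]-y)<.02); print(m.sum(), np.nanmean(w[m],0), np.nanmax(z[m]))
E
```

```text
time: 13.27
ee_pos: [0.5791, -0.32, 0.0804]
tool_rot: [[1.0, 0.001, -0.006], [0.001, -1.0, 0.023], [-0.006, -0.023, -1.0]]
force: [0.9, -0.2, 1.1]
gripper_width: 0.354
time: 13.93
ee_pos: [0.594, -0.105, 0.1472]
tool_rot: [[1.0, 0.001, -0.001], [0.001, -1.0, 0.019], [-0.001, -0.019, -1.0]]
force: [1.0, -0.4, -0.1]
gripper_width: 0.603
time: 14.35
ee_pos: [0.5942, -0.1064, 0.1471]
tool_rot: [[0.922, 0.386, -0.001], [0.386, -0.922, 0.019], [0.007, -0.018, -1.0]]
force: [0.5, -0.3, 0.1]
gripper_width: 0.598
[ 0.59416459 -0.10639924  0.14712022] tool shift [ 0.09732143 -0.19662485  0.05132851]
23 [ 0.5822812  -0.26187792  0.06604439] 0.07147269620454977
24 [ 0.58257647 -0.31863631  0.06516316] 0.07000878080367745
23 [ 0.5809047  -0.37730773  0.06659075] 0.07089762326094795
```

Both caps stand (tops at about 0.070) and the stock cap has not moved. Next is the block.

```bash
python3 -m pendant '[[0.4,0.0162,-0.0328,0,0],[0.4,0.0162,-0.0328,0,0],[0.4,0.0162,-0.0328,0,0],[0.4,0.0162,-0.0328,0,0],[0.4,0.0162,-0.0328,0,0],[0.4,0.0162,-0.0328,0.03,0],[0.4,0,0,0,0],[0.4,0,0,0,0]]'
python3 - <<'E'
from h import *
s=env.state(); p=np.array(s['ee_pos']);R=np.array(s['tool_rot']); print(p, np.round(s["joint_positions"],2)[-1])
q=capture("wrist");save(q,"w3");w=pts(q);z=w[...,2]
m=(z>.020)&(z<.034)&(np.hypot(w[...,0]-.608,w[...,1]-.1135)<.06)
r=cv2.minAreaRect(w[m][:,:2].astype(np.float32)); print(r, w[m].mean(0)); c=[*r[0],.006]
print('shift',R.T@(np.array(c)-p),np.degrees(np.arctan2(R[1,0],R[0,0])))
E
```

```text
time: 15.07
ee_pos: [0.6074, 0.1102, 0.1235]
tool_rot: [[0.924, 0.382, -0.003], [0.382, -0.924, 0.019], [0.004, -0.019, -1.0]]
force: [-0.1, -0.4, 1.0]
gripper_width: 0.601
[0.60740702 0.11016474 0.12347941] 2.8
((0.6075779795646667, 0.11228619515895844), (0.08959373831748962, 0.02402893453836441), 22.231292724609375) [0.61041334 0.11336869 0.02830404]
shift [0.00047073 0.00031463 0.11749732] 22.42687811777884
```

View pics/w3.png

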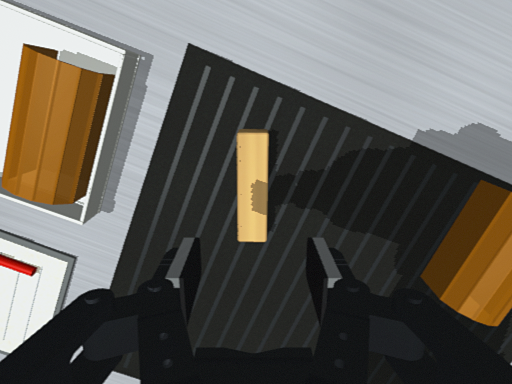

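The block lies squarely between the fingers (rows 130-242, cols 237-268). I go down and grip.

```bash
python3 -m pendant '[[0.4,0,0,0.035,0],[0.4,0,0,0.035,0],[0.4,0,0,0.03,0],[0.4,0,0,0.015,0],[0.4,0,0,0,0],[0.4,0,0,0,0],[0.4,0,0,0,0]]'
python3 -m pendant '[[1,0,0,0,0],[1,0,0,0,0],[1,0,0,0,0],[1,0,0,0,0],[1,0,0,0,0]]' 40
```

```text
time: 15.7
ee_pos: [0.61, 0.1099, 0.0116]
tool_rot: [[0.925, 0.38, 0.002], [0.38, -0.925, 0.019], [0.009, -0.017, -1.0]]
force: [0.8, 0.1, 0.6]
gripper_width: 0.598
time: 16.12
ee_pos: [0.6098, 0.1106, 0.0116]
tool_rot: [[0.924, 0.382, 0.002], [0.382, -0.924, 0.019], [0.009, -0.017, -1.0]]
force: [-1.1, -0.5, 6.5]
gripper_width: 0.27
```

```bash
python3 -m pendant '[[1,0,0,-0.03,0],[1,0,0,-0.03,0],[1,0,0,-0.03,0],[1,0,0,-0.02,0],[1,-0.0273,0.0238,0,0],[1,-0.0273,0.0238,0,0],[1,-0.0273,0.0238,0,0],[1,-0.0273,0.0238,0,0]]'
python3 -m pendant '[[1,-0.0273,0.0238,0,0],[1,-0.0273,0.0238,0,0],[1,-0.0273,0.0238,0,0],[1,-0.0273,0.0238,0,0],[1,-0.0273,0.0238,0,0],[1,-0.0273,0.0238,0,0],[1,-0.0273,0.0238,0,0],[1,-0.0273,0.0238,0,0]]'
python3 -m pendant '[[1,0,0,0,5.6],[1,0,0,0,5.6],[1,0,0,0,5.6],[1,0,0,0,5.6],[1,0,0,0,0],[1,0,0,0,0],[1,0,0,0,0]]'
python3 -c "
from h import *
s=env.state(); p=np.array(s['ee_pos']);R=np.array(s['tool_rot']); print(p,'tool shift',R.T@(np.array([.416,-.278,.0116])-p))"
```

```text
time: 16.78
ee_pos: [0.5435, -0.0221, 0.1183]
tool_rot: [[0.924, 0.383, 0.001], [0.382, -0.924, 0.019], [0.008, -0.017, -1.0]]
force: [0.8, -0.4, -0.1]
gripper_width: 0.268
time: 17.45
ee_pos: [0.4141, -0.282, 0.1134]
tool_rot: [[0.924, 0.382, 0.001], [0.382, -0.924, 0.018], [0.008, -0.017, -1.0]]
force: [0.2, -1.0, -0.8]
gripper_width: 0.272
time: 18.03
ee_pos: [0.415, -0.2804, 0.1129]
tool_rot: [[1.0, 0.004, -0.0], [0.004, -1.0, 0.019], [0.0, -0.019, -1.0]]
force: [0.5, 0.4, 0.6]
gripper_width: 0.272
[ 0.4150358  -0.28038631  0.11290305] tool shift [ 0.0009725  -0.00048397  0.10132991]
```

```bash
python3 -m pendant '[[1,0.001,-0.0005,0.03,0],[1,0,0,0.03,0],[1,0,0,0.025,0],[1,0,0,0.008,0],[1,0,0,0.003,0],[1,0,0,0.002,0],[1,0,0,0,0],[1,0,0,0,0]]'
python3 -m pendant '[[1,0,0,0.001,0],[1,0,0,0.001,0],[1,0,0,0,0],[1,0,0,0,0]]'
```

```text
time: 18.7
ee_pos: [0.4166, -0.2787, 0.0158]
tool_rot: [[1.0, 0.001, 0.001], [0.001, -1.0, 0.018], [0.001, -0.018, -1.0]]
force: [0.4, -0.5, -0.7]
gripper_width: 0.27
time: 19.03
ee_pos: [0.4159, -0.278, 0.0128]
tool_rot: [[1.0, 0.001, -0.0], [0.001, -1.0, 0.019], [-0.0, -0.019, -1.0]]
force: [0.1, 0.4, -0.6]
gripper_width: 0.269
```

```bash
python3 -m pendant '[[1,0,0,0.001,0],[1,0,0,0,0],[0.7,0,0,0,0],[0.5,0,0,0,0],[0.5,0,0,0,0],[0.5,0,0,0,0],[0.5,0,0,-0.02,0],[0.5,0,0,-0.03,0]]'
python3 -m pendant '[[0.5,0,0,-0.04,0],[0.5,0,0,-0.03,0],[0.1,0,0,0,-6.92],[0.1,0,0,0,-6.92],[0.1,0,0,0,-6.92],[0.1,0,0,0,-6.92],[0.1,0,0,0,-6.92],[0.1,0,0,0,-6.92]]'
python3 -m pendant '[[0.1,0,0,0,-6.92],[0.1,0,0,0,-6.92],[0.1,0,0,0,-6.92],[0.1,0,0,0,-6.92],[0.1,0,0,0,-6.92],[0.1,0,0,0,-6.92],[0.1,0,0,0,-6.92],[0.1,0,0,0,-6.92]]'
python3 -m pendant '[[0.1,0,0,0,-6.92],[0.1,0,0,0,-6.92],[0.1,0,0,0,-6.92],[0.1,0,0,0,-6.92],[0.1,0,0,0,-6.92],[0.1,0,0,0,-6.92],[0.1,0,0,0,-6.92],[0.1,0,0,0,-6.92]]'
python3 -m pendant '[[0.1,0,0,0,-6.92],[0.1,0,0,0,-6.92],[0.1,0,0,0,-6.92],[0.1,0,0,0,-6.92],[0.1,0,0,0,0],[0.1,0,0,0,0]]'
python3 - <<'E'
from h import *
s=env.state(); p=np.array(s['ee_pos']);R=np.array(s['tool_rot']); print(p, np.round(s["joint_positions"],2))
q=capture("scene");w=pts(q);z=w[...,2]
for c in((.416,-.278),(.416,-.378)):
    m=(z>.018)&(z<.04)&(abs(w[...,0]-c[0])<.06)&(abs(w[...,1]-c[1])<.025); print(m.sum(),cv2.minAreaRect(w[m][:,:2].astype(np.float32)), np.nanmean(w[m],0))
m=(z>.04)&(z<.06)&(abs(w[...,0]-.634)<.07)&(abs(w[...,1]+.09)<.04); print(m.sum(), np.nanmean(w[m],0))
r=cv2.minAreaRect(w[m][:,:2].astype(np.float32));print(r)
print('shift',R.T@(np.array([.634,-.09,.12])-p),np.degrees(np.arctan2(R[1,0],R[0,0])))
E
```

```text
time: 19.7
ee_pos: [0.4141, -0.2773, 0.0599]
tool_rot: [[1.0, 0.001, -0.004], [0.001, -1.0, 0.023], [-0.004, -0.023, -1.0]]
force: [0.4, -0.1, 0.1]
gripper_width: 0.496
time: 20.37
ee_pos: [0.4158, -0.2801, 0.1315]
tool_rot: [[0.744, 0.668, -0.001], [0.668, -0.744, 0.019], [0.012, -0.015, -1.0]]
force: [0.2, 0.6, 0.6]
gripper_width: 0.898
time: 21.03
ee_pos: [0.4158, -0.2801, 0.1314]
tool_rot: [[-0.126, 0.992, -0.001], [0.992, 0.126, 0.019], [0.019, 0.002, -1.0]]
force: [-0.4, -0.9, 0.7]
gripper_width: 0.899
time: 21.7
ee_pos: [0.4158, -0.2801, 0.1314]
tool_rot: [[-0.888, 0.46, -0.001], [0.46, 0.888, 0.019], [0.01, 0.017, -1.0]]
force: [-0.0, -0.2, -0.2]
gripper_width: 0.9
time: 22.2
ee_pos: [0.4158, -0.2801, 0.1315]
tool_rot: [[-1.0, 0.004, -0.001], [0.004, 1.0, 0.019], [0.001, 0.019, -1.0]]
force: [-0.3, -1.0, -0.2]
gripper_width: 0.898
[ 0.41580787 -0.28012237  0.13145796] [-0.75  0.34 -0.37  0.88  0.01 -0.74]
340 ((0.4152936637401581, -0.27710452675819397), (0.0917387530207634, 0.024495664983987808), 0.35410717129707336) [ 0.41903468 -0.2766353   0.02622256]
359 ((0.416152685880661, -0.3769209086894989), (0.024641014635562897, 0.09211231768131256), 89.00353240966797) [ 0.41913897 -0.37603201  0.02602986]
992 [ 0.63648455 -0.09052455  0.04957124]
((0.6341712474822998, -0.08972910791635513), (0.1025145873427391, 0.05230845883488655), 0.9907389879226685)
shift [-0.21736368  0.19082443  0.01498906] 179.7483633104426
```

```bash
python3 -m pendant '[[0.1,-0.0272,0.0239,0,0],[0.1,-0.0272,0.0239,0,0],[0.1,-0.0272,0.0239,0,0],[0.1,-0.0272,0.0239,0,0],[0.1,-0.0272,0.0239,0,0],[0.1,-0.0272,0.0239,0,0],[0.1,-0.0272,0.0239,0,0],[0.1,-0.0272,0.0239,0,0]]'
python3 -m pendant '[[0.1,0,0,0,-1],[0.1,0,0,0,0],[0.1,0,0,0,0]]'
python3 - <<'E'
from h import *
s=env.state(); p=np.array(s['ee_pos']);R=np.array(s['tool_rot'])
q=capture("wrist");save(q,"w4");w=pts(q);z=w[...,2]
m=(z>.03)&(z<.058)&(abs(w[...,0]-.634)<.08)&(abs(w[...,1]+.09)<.05); print(m.sum(), np.nanmean(w[m],0))
r=cv2.minAreaRect(w[m][:,:2].astype(np.float32));print(r)
print('shift',R.T@(np.array([*r[0],.010])-p),np.degrees(np.arctan2(R[1,0],R[0,0])))
E
```

```text
time: 22.92
ee_pos: [0.6347, -0.0877, 0.135]
tool_rot: [[-1.0, 0.004, -0.001], [0.004, 1.0, 0.019], [0.001, 0.019, -1.0]]
force: [1.0, -0.9, 0.2]
gripper_width: 0.901
time: 23.17
ee_pos: [0.6331, -0.0891, 0.1346]
tool_rot: [[-1.0, -0.015, -0.002], [-0.015, 1.0, 0.019], [0.001, 0.019, -1.0]]
force: [0.4, -0.1, -1.1]
gripper_width: 0.9
8750 [ 0.63031068 -0.09095715  0.05083964]
((0.633892297744751, -0.09080426394939423), (0.10071665793657303, 0.05417262390255928), 1.1729365587234497)
shift [-0.00089975 -0.00413956  0.12456213] -179.1521675061182
```

View pics/w4.png

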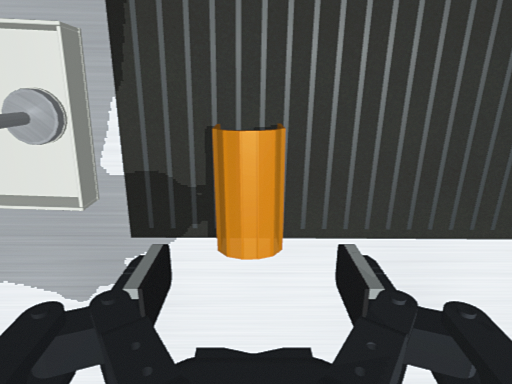

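The shelter is centred and aligned between the fingers (rows 125-258, cols 213-286). I go down and grip.

```bash
python3 -m pendant '[[0.1,-0.001,-0.004,0,0],[0.1,0,0,0.035,0],[0.1,0,0,0.035,0],[0.1,0,0,0.035,0],[0.1,0,0,0.015,0],[0.1,0,0,0.008,0],[0.1,0,0,0,0],[0.1,0,0,0,0]]'
python3 -m pendant '[[0.5,0,0,0,0],[1,0,0,0,0],[1,0,0,0,0],[1,0,0,0,0],[1,0,0,0,0]]' 30
```

```text
time: 23.88
ee_pos: [0.635, -0.0915, 0.0079]
tool_rot: [[-1.0, -0.016, 0.0], [-0.016, 1.0, 0.019], [-0.001, 0.019, -1.0]]
force: [-0.2, 0.7, 0.5]
gripper_width: 0.898
time: 24.3
ee_pos: [0.6359, -0.0912, 0.009]
tool_rot: [[-1.0, -0.017, 0.002], [-0.017, 1.0, 0.018], [-0.003, 0.018, -1.0]]
force: [-1.0, 0.2, 5.8]
gripper_width: 0.624
```

```bash
python3 -m pendant '[[1,0,0,-0.02,0],[1,0,0,-0.03,0],[1,0,0,-0.03,0],[1,0,0,-0.03,0],[1,0.0027,0.0374,0,0],[1,0.0027,0.0374,0,0],[1,0.0027,0.0374,0,0],[1,0.0027,0.0374,0,0]]'
python3 -m pendant '[[1,0.0027,0.0374,0,0],[1,0.0027,0.0374,0,0],[1,0.0027,0.0374,0,0],[1,0.0027,0.0374,0,0],[1,0.0027,0.0374,0,0],[1,0.0027,0.0374,0,0],[1,0.0027,0.0374,0,0],[1,0.0027,0.0374,0,0]]'
python3 -m pendant '[[1,0,0,0,0],[1,0,0,0,0],[1,0,0,0,0]]'
python3 - <<'E'
from h import *
s=env.state(); p=np.array(s['ee_pos']);R=np.array(s['tool_rot']); print(p,'tool shift',R.T@(np.array([.596,.358,.009])-p))
q=capture("wrist");save(q,"w5")
E
```

```text
time: 24.97
ee_pos: [0.6215, 0.0579, 0.1213]
tool_rot: [[-1.0, -0.016, 0.002], [-0.016, 1.0, 0.019], [-0.002, 0.019, -1.0]]
force: [0.6, -0.0, -0.6]
gripper_width: 0.626
time: 25.63
ee_pos: [0.5946, 0.3574, 0.127]
tool_rot: [[-1.0, -0.017, 0.001], [-0.017, 1.0, 0.02], [-0.001, 0.02, -1.0]]
force: [1.3, -0.3, -0.6]
gripper_width: 0.625
time: 25.88
ee_pos: [0.5948, 0.3553, 0.1262]
tool_rot: [[-1.0, -0.017, 0.0], [-0.017, 1.0, 0.019], [-0.0, 0.019, -1.0]]
force: [-0.4, -0.9, -0.7]
gripper_width: 0.624
[0.59475122 0.35530401 0.12616955] tool shift [-0.00124061  0.00043633  0.11719983]
```

View pics/w5.png

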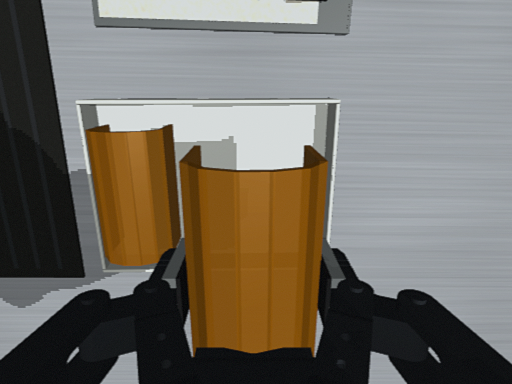

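The shelter is held upright over the free half of its tray, with the stock shelter at cols 88-180. I lower it.

```bash
python3 -m pendant '[[1,-0.0012,0.0004,0.03,0],[1,0,0,0.03,0],[1,0,0,0.03,0],[1,0,0,0.015,0],[1,0,0,0.005,0],[1,0,0,0.002,0],[1,0,0,0,0],[1,0,0,0,0]]'
python3 -m pendant '[[1,0,0,0.002,0],[1,0,0,0.001,0],[1,0,0,0,0],[1,0,0,0,0]]'
```

```text
time: 26.6
ee_pos: [0.5971, 0.3579, 0.0154]
tool_rot: [[-1.0, -0.016, 0.002], [-0.016, 1.0, 0.02], [-0.002, 0.02, -1.0]]
force: [0.1, 0.3, 0.5]
gripper_width: 0.626
time: 26.93
ee_pos: [0.5959, 0.3581, 0.011]
tool_rot: [[-1.0, -0.017, -0.0], [-0.017, 1.0, 0.019], [-0.0, 0.019, -1.0]]
force: [0.7, -0.7, -0.3]
gripper_width: 0.624
```

```bash
python3 -m pendant '[[1,0,0,0.001,0],[1,0,0,0.001,0],[1,0,0,0,0],[1,0,0,0,0]]'
```

```text
time: 27.27
ee_pos: [0.596, 0.3581, 0.0091]
tool_rot: [[-1.0, -0.017, -0.0], [-0.017, 1.0, 0.019], [-0.0, 0.019, -1.0]]
force: [-1.8, -0.5, 4.7]
gripper_width: 0.627
```

Contact (about 5 N). I release part way, go up and back off.

```bash
python3 -m pendant '[[0.3,0,0,0,0],[0.25,0,0,0,0],[0.25,0,0,0,0],[0.25,0,0,0,0],[0.25,0,0,-0.01,0],[0.25,0,0,-0.02,0],[0.25,0,0,-0.03,0],[0.25,0,0,-0.04,0]]'
python3 -m pendant '[[0.25,0,0,-0.04,0],[0.25,0.04,0,0,0],[0.25,0.04,0,0,0],[0.25,0.04,-0.01,0,0],[0.25,0.02,-0.03,0,0],[0.25,0,-0.03,0,0],[0.25,0,0,0,0],[0.25,0,0,0,0]]'
python3 - <<'E'
from h import *
ims=[]
for n in("scene","top"):
    p=capture(n); w=pts(p);z=w[...,2]; ims.append(p["pixels"])
    def f(nm,c,h,zl,zh):
        m=(z>zl)&(z<zh)&(abs(w[...,0]-c[0])<h[0])&(abs(w[...,1]-c[1])<h[1])
        r=cv2.minAreaRect(w[m][:,:2].astype(np.float32)); t=np.nanmean(w[m],0)
        print(n,nm,m.sum(),np.round(r[0],3),np.round(r[1],3),round(r[2],1),np.round(t,3),round(float(np.nanmax(z[m])),3))
    f("sh",(.596,.358),(.06,.032),.035,.09); f("stock sh",(.596,.264),(.06,.032),.035,.09)
    for y in(-.262,-.320,-.377): f("cap",(.581,y),(.026,.026),.058,.09)
    for y in(-.278,-.377): f("blk",(.416,y),(.06,.025),.018,.06)
cv2.imwrite("pics/f.png",np.hstack([cv2.resize(ims[0][140:330,70:480],(800,371))])); cv2.imwrite("pics/t.png",ims[1])
E
```

```text
time: 27.93
ee_pos: [0.5942, 0.3552, 0.1078]
tool_rot: [[-1.0, -0.017, -0.005], [-0.017, 1.0, 0.017], [0.004, 0.017, -1.0]]
force: [0.1, 1.3, -1.0]
gripper_width: 0.751
time: 28.6
ee_pos: [0.4573, 0.2822, 0.1485]
tool_rot: [[-1.0, -0.015, 0.001], [-0.015, 1.0, 0.02], [-0.001, 0.02, -1.0]]
force: [0.8, -0.6, -0.7]
gripper_width: 0.747
scene sh 846 [0.594 0.357] [0.102 0.055] 0.7 [0.596 0.351 0.049] 0.057
scene stock sh 873 [0.597 0.265] [0.101 0.056] 1.0 [0.599 0.26  0.049] 0.056
scene cap 23 [ 0.582 -0.262] [0.009 0.008] 62.5 [ 0.582 -0.262  0.065] 0.07
scene cap 22 [ 0.582 -0.319] [0.009 0.008] 51.6 [ 0.583 -0.319  0.066] 0.07
scene cap 28 [ 0.58  -0.377] [0.011 0.009] 7.0 [ 0.581 -0.377  0.065] 0.069
scene blk 339 [ 0.416 -0.277] [0.092 0.024] 0.3 [ 0.419 -0.277  0.026] 0.031
scene blk 363 [ 0.416 -0.377] [0.093 0.025] 0.1 [ 0.42  -0.376  0.026] 0.031
top sh 810 [0.594 0.357] [0.101 0.056] 0.6 [0.593 0.354 0.049] 0.061
top stock sh 808 [0.597 0.265] [0.099 0.053] 1.0 [0.596 0.262 0.049] 0.06
top cap 13 [ 0.58  -0.262] [0.008 0.008] 2.6 [ 0.579 -0.262  0.067] 0.072
top cap 14 [ 0.579 -0.319] [0.007 0.009] 85.3 [ 0.579 -0.319  0.067] 0.07
top cap 14 [ 0.579 -0.377] [0.008 0.006] 2.7 [ 0.578 -0.377  0.068] 0.073
top blk 315 [ 0.414 -0.278] [0.086 0.025] 1.4 [ 0.413 -0.277  0.027] 0.036
top blk 324 [ 0.414 -0.376] [0.024 0.089] 88.9 [ 0.414 -0.376  0.027] 0.034
```

View pics/f.png

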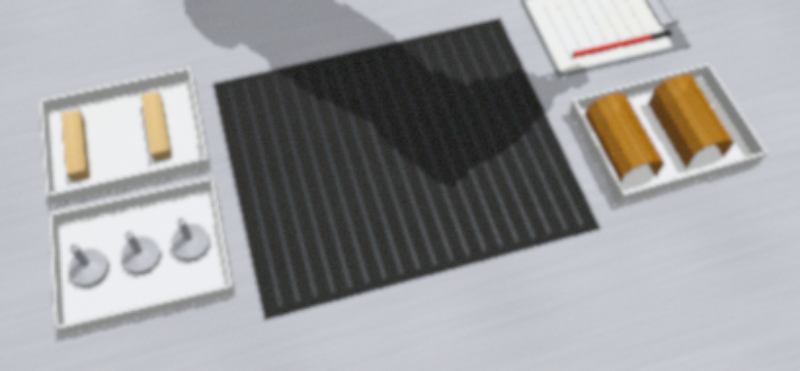

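The mat is empty. The caps (crop row 240, cols 88, 140 and 190), the blocks (cols 75 and 157) and the shelters (cols 622 and 692) all sit on the tray floors with gaps between them, and the arm is clear. I hand it in.

```bash
python3 -c "
from cell import ticket
print(ticket.sign_off())"
```

```text
the job is handed in; nothing more can be done
None
```

All four pieces are in the trays of their own kind, and I handed the job in at about 29 s of the 93 s. The sign-off gives no verdict.

- **Last checks:** the scene and top cameras agreed within about 3 mm. Each piece I placed has the same top height as the stock piece beside it: caps about 0.070 m, blocks about 0.03 m, shelters about 0.057–0.061 m. That means each one is on the tray floor. Caps and shelter look upright, there are clear gaps between pieces, and the stock pieces had not moved measurably. The gripper was clear of everything.
- **What went wrong on the way:**
  - At cap B, joint 6 reached its limit. The tool stayed tilted about 0.02 rad from there on, with no visible effect on the placings.
  - Cap A was probably nudged a few millimetres as the fingers closed on it. It met the tray floor with about 20 N of measured force, and I eased off before releasing.

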